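# Pin the saw-stand hinge in its assembly fixture

## Robot

A 7-joint arm with a two-finger parallel gripper is mounted at the origin on the work surface. World frame = base frame: x ahead of the robot, y to its left, z up, the work surface at z = 0. Lengths are in m, angles in rad, forces in N, time in s.
With the tool pointing down it reaches from about 0.4 to 0.85 m from the base axis. Payload 10.4 kg.
Tool frame: the origin (TCP) lies midway between the tips of the shut fingers; the grasp point (between the pads) lies 19 mm behind it (manip.hold_point_z is the distance from the TCP to the grasp point, in m); z points along the fingers, y is the line along which they close (so a half turn about z gives the same grasp; the last joint's range is limited). The gripper opens to 85 mm and grips with 20 to 120 N. Pads are 22 mm wide; open, the fingers measure 114 mm over their backs; the gripper's body (76 mm by 85 mm) begins 54 mm behind the grasp point. The pads swing forward as they close: fully open they stand 13 mm farther back than shut.
Start: joints at [-1.136, 0.332, -0.065, 1.46, 0.022, 1.35, -0.088], TCP at [0.276, 0.561, 0.231] pointing down, gripper open.
Joint ranges: [-2.6, 2.6], [-0.5, 2.12], [-1.47, 1.34], [0.16, 2.42], [-1.27, 4.41], [0.06, 2.06], [-2.6, 2.6]. Speed limits (rad/s): [2.22, 2.22, 2.79, 2.79, 3.14, 3.14, 3.14].

## Interface

Orientations are given as a unit quaternion [x, y, z, w].
In Python, from workcell import manip, eyes, job gives the robot as it stands.
- The arm moves only by the shell command python3 -m crank 'ROWS' [FORCE]. ROWS is JSON, a list that holds one entry, the list of rows, each a list of 7 numbers: the finger opening in cm, from 0 to 8.54, then the shift along the world's x, y, z in cm, then the turn, a rotation vector about the world's x, y, z in degrees. In form: [[[hand, x, y, z, ax, ay, az], ...]]. A call has 1 to 20 rows; each row shifts and turns the commanded pose from where the row before left it; what a row does not reach is not made up. A row lasts 1/8 s, in which the tool goes at most 62.5 mm and 10.7 degrees, less where a joint would pass 70% of its speed; a pose out of reach is approached as far as the arm can. A call with a gripper value outside its range is refused whole. The fingers move at their own pace and stop on an object; FORCE is the grip in N (left out, the last holds). Time passes only in rows, so rows that do not move let the fingers close. It gives the time, the measured TCP pose, the force, the opening and the grip force at its end, in the units of the state.
- manip.get_obs(): the state, without advancing time (a new reading comes with each control period).
- eyes.camera(name): name is "scene" or "top" or "wrist"; returns (picture, depth): 420x560x3 uint8, red, green, blue; 420x560 float32, m along the optical axis (not along the pixel's ray), 0 where there is no reading.
- eyes.camera_params(name): a dict with "fx", "fy", "cx", "cy" (pixels), "world_from_camera" (4x4, takes a point from camera to world coordinates); the wrist camera has in their place "hand_eye" (4x4, takes a point from camera to tool coordinates, whose origin is the TCP and whose axes are the flange's). Camera axes: x right, y down, z forward; pixel columns grow to the right and rows downward; lengths in m; the calibration is good to about 2 mm. A picture is of the moment at which its call begins: read the wrist's pose just before it. camera_params takes no time and is no camera call.
- job.hand_in(): hands the job in; it is judged then, once.
The state is a dict: "clock": time; "joint_pos": joint angles; "joint_velocities": joint speeds; "tau": joint torques, N m; "position": TCP position; "ee_rot": TCP orientation; "ft_force": force on the tool from outside, world axes, zero at the start; "torque": the same for the moment, N m; "grip_width": opening from 0.0 (shut) to 1.0 (fully open); "grasp_force": force on a finger pad.
Only numpy, scipy, OpenCV 4.12 (cv2) and the standard library are available. Lean on these libraries where they do the work, as an engineer would, in place of code of your own. Each camera call takes 0.05 s, during which the arm holds its last target. There are 200 camera calls.

## Task

Join the two halves of the saw-stand hinge in the fixture: slide the blue half by its upright tab all the way in until its knuckle lines up between the two grey knuckles, then take the red-handled pin from the wooden stand and push it along the sloping bore through all three knuckles until its collar sits on the top knuckle, and let go. Do not disturb the can, the wood offcut or the wrench.

Things in the scene. Friction and masses are not known exactly. Their poses are not given: they have to be found in the camera images.
- fixture: Dark steel fixture, fixed to the bench: base plate 150 x 310 mm, 12 mm thick. Origin: on the bench, under the base plate, z up; y is the slide's opening direction, the plate reaching from y = -120 to +190 mm. It carries both hinge halves. A grey clamp post, up to 115 mm high, stands at y = -91 to -75 mm; a grey leaf joins it to the grey knuckles, no higher than they are.
- fork: Grey metal fixed hinge half: two tube knuckles, outer 36, bore 17, each 24 mm long, with a 28 mm gap. Origin: centre of the top knuckle's upper mouth, 113 mm above the bench. z: up and out along the bore, which leans 30 deg from vertical, its top towards the robot; bore from z = 0 to -76 mm, open below. y: level, the way the blue half opens. x: away from the robot and up.
- wing (a joint): Slide of the blue half (m), 0 to 0.08. 0: fully in, at a firm stop, blue knuckle (outer 36, bore 17, 24 mm long) in line between the grey ones at z = -50 to -26 mm of the fork. Larger: pulled out that far along the fork's +y. About 3 N of friction; stays where it is left. 0.6 kg.
- wing_tab (a point): Blue upright tab: middle of the top edge of its outer (+y) face, the one to push, marked yellow. The tab is vertical, 60 mm wide, 14 mm thick along y, top 115 mm above the bench, free on both sides down to its foot (32 mm above the bench, reaching 28 mm beyond the face). With the slide in, this face is 89 mm from the bore along +y. Axes parallel to the fork's.
- pin: Loose steel hinge pin, red handle, 146 mm long, 0.18 kg, round. Origin: centre of the tip; z: from tip to handle. Shank 14 mm diameter, z = 0 to 90 mm, the first 14 mm tapering to a 6 mm tip; steel collar 30 mm diameter, 90 to 96 mm; red cylindrical handle 26 mm diameter, 96 to 146 mm. Starts upright in the stand's hole, tip on the bench.
- pin_collar (a point): Point on the pin's axis at the underside of its collar (90 mm from the tip). Axes as the pin's. With the pin home it lies at the fork's origin.
- stand: Fixed wooden block 75 x 75 mm, 60 mm high, with a vertical hole of 17 mm through its centre, holding the pin. Origin: centre of its underside, on the bench.
- can: Bystander: can 66 mm in diameter, 120 mm tall, yellow label, standing upright, 0.35 kg. Origin: centre of its underside. Leave it alone.
- offcut: Bystander: pale wood offcut 160 x 70 x 35 mm lying flat, 0.25 kg. Origin: centre of its underside, x along its length. Leave it alone.
- wrench: Bystander: steel wrench about 180 mm long lying on the bench along its x. Origin: centre of its underside. Leave it alone.
Mind the look-alikes: they are no part of the job. What is meant by the pin is not yellow, and is the smaller of those in its own colour.

How it is judged:
By the outcome, as a careful person would: the job done as asked, in the order asked, and still so for the second after the job is handed in, with the robot touching nothing.
It also fails if it takes over 58 s, if anything falls off the work surface, if the arm or the gripper's body presses on something with over 40 N, if the wrist force passes 120 N, or if a joint passes its speed limit or range.

## Working session

There is one attempt and no reset: what is moved stays moved. The work goes in short steps, Python scripts to look and compute and a shell command to move; the robot and the scene stay as the last step left them, time stands still between calls to the robot, and variables do not carry over. Pictures are saved under pics/ and viewed, at most 10 in all, crops included, and the job is handed in when it is done.

```bash
mkdir -p pics; cat > h.py <<'E'
import numpy as np, cv2
from workcell import manip, eyes, job
from scipy.spatial.transform import Rotation as R
def T(o):
    M=np.eye(4);M[:3,:3]=R.from_quat(o["ee_rot"]).as_matrix();M[:3,3]=o["position"];return M
def cam(n):
    o=manip.get_obs();p=eyes.camera_params(n);im,d=eyes.camera(n)
    M=p["world_from_camera"] if n!="wrist" else T(o)@np.array(p["hand_eye"])
    return im,d,p,np.array(M)
def cloud(d,p,M):
    v,u=np.mgrid[:d.shape[0],:d.shape[1]]
    P=np.stack([(u-p["cx"])/p["fx"]*d,(v-p["cy"])/p["fy"]*d,d],-1)
    W=P@M[:3,:3].T+M[:3,3];W[d==0]=np.nan;return W
E
python3 - <<'E'
from h import *
o=manip.get_obs();print(o)
for n in("top","scene"):
    im,d,p,M=cam(n);np.savez(n,im=im,d=d,M=M,k=[p[c] for c in("fx","fy","cx","cy")])
    cv2.imwrite(f"pics/{n}.png",im[...,::-1]);print(n,M.round(3).tolist(),p["fx"])
E
```

```text
{'clock': 0.0, 'joint_pos': array([-1.13561354,  0.33291643, -0.06466472,  1.46092213,  0.02158443,
        1.34987581, -0.08849035]), 'joint_velocities': array([ 0.00092878,  0.00016326, -0.00159651,  0.00034368, -0.00206535,
       -0.00155203,  0.00190612]), 'tau': array([ 5.16837154e-04, -6.25454879e+01,  4.92070033e-02, -3.91586566e+01,
        1.62239018e-02,  1.00985711e-02, -3.61251159e-05]), 'position': array([0.27608417, 0.56031475, 0.23049716]), 'ee_rot': array([ 2.26901099e-01,  9.73917544e-01, -7.01153820e-04, -1.32588294e-04]), 'ft_force': array([-0.31131549,  0.71083735, -0.68916632]), 'torque': array([ 0.00659199, -0.04312901, -0.03604445]), 'grasp_force': 0.0, 'grip_width': 1.000056735196069}
top [[-0.011, -0.997, 0.077, 0.413], [-1.0, 0.012, 0.001, 0.025], [-0.002, -0.077, -0.997, 1.291], [0.0, 0.0, 0.0, 1.0]] 431.79745828495555
scene [[-0.352, 0.469, -0.81, 1.367], [0.936, 0.186, -0.299, 0.32], [0.01, -0.863, -0.504, 0.643], [0.0, 0.0, 0.0, 1.0]] 461.1159651303353
```

View pics/top.png

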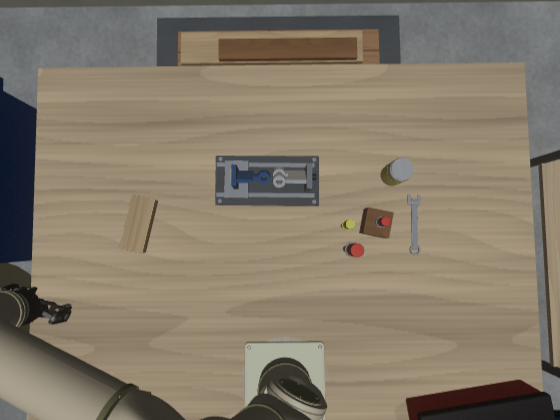

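View pics/scene.png

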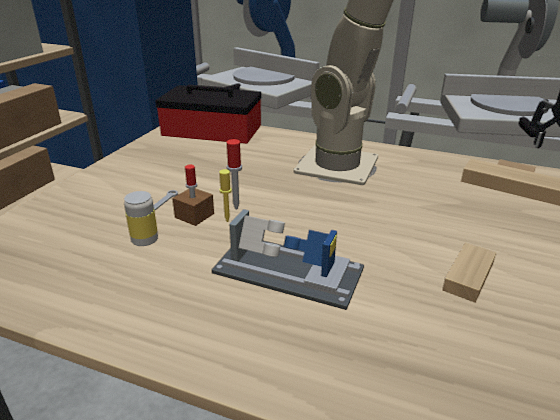

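The top view shows the fixture at about (267,180), with the blue tab at (235,176) and the grey ring at (280,179). The stand is at (378,222) with the small red handle at (386,222). The look-alikes are the large red one (356,250) and the yellow one (349,224); the can is at (397,172) and the wrench at (414,225).

```bash
python3 - <<'E'
from h import *
for n in("top","scene"):
    z=np.load(n+".npz");im,d,M,k=z["im"],z["d"],z["M"],z["k"]
    W=cloud(d,dict(fx=k[0],fy=k[1],cx=k[2],cy=k[3]),M)
    hsv=cv2.cvtColor(im,cv2.COLOR_RGB2HSV);h,s,v=[hsv[...,i].astype(int) for i in range(3)]
    X,Y,Z=W[...,0],W[...,1],W[...,2]
    inb=(X>.3)&(X<.8)&(abs(Y)<.4)&(Z>.008)
    def rep(name,m,full=False):
        m=m&inb;nn,l,st,c=cv2.connectedComponentsWithStats(m.astype(np.uint8))
        for i in range(1,nn):
            if st[i,4]<12: continue
            P=W[l==i];zt=np.nanpercentile(P[:,2],97);t=P[P[:,2]>zt-.008]
            print(n,name,st[i,4],c[i].round(1),"top",t.mean(0).round(4),zt.round(4),"lo",P.min(0).round(3),"hi",P.max(0).round(3))
    red=((h<6)|(h>174))&(s>170)&(v>90);blue=(h>100)&(h<125)&(s>120)
    rep("red",red);rep("blue",blue);rep("yel",(h>22)&(h<33)&(s>170)&(v>100))
    rep("brown",(h<16)&(s>110)&(v<130)&~red&(Z>.03))
    # plate
    m=inb&(abs(Z-.012)<.006)&(s<90)&(v<110)&(X>.45)&(X<.75)&(Y>-.15)&(Y<.25)
    P=W[m][:,:2].astype(np.float32);print(n,"plate",len(P),cv2.minAreaRect(P))
E
```

```text
top blue 128 [236.9 176.8] top [0.588  0.1316 0.1144] 0.1187 lo [0.562 0.088 0.073] hi [0.619 0.143 0.121]
top blue 97 [261.9 177.2] top [0.5921 0.0603 0.0945] 0.0983 lo [0.574 0.038 0.01 ] hi [0.601 0.086 0.1  ]
top brown 517 [376.1 222.8] top [ 0.4569 -0.2653  0.0608] 0.0644 lo [ 0.418 -0.312  0.032] hi [ 0.499 -0.227  0.148]
top brown 30 [380.1 221.7] top [ 0.4589 -0.2591  0.1409] 0.1439 lo [ 0.448 -0.266  0.106] hi [ 0.467 -0.257  0.146]
top brown 40 [349.5 249.2] top [ 0.3891 -0.1675  0.1953] 0.1988 lo [ 0.369 -0.176  0.141] hi [ 0.399 -0.165  0.2  ]
top plate 2315 ((0.590016782283783, 0.046487003564834595), (0.30841606855392456, 0.1455233097076416), 89.3299560546875)
scene red 238 [232.8 151.5] top [ 0.3893 -0.1805  0.1972] 0.1993 lo [ 0.37  -0.201  0.133] hi [ 0.406 -0.165  0.2  ]
scene red 112 [189.6 173.6] top [ 0.4639 -0.2669  0.1441] 0.1463 lo [ 0.452 -0.279  0.099] hi [ 0.474 -0.258  0.147]
scene blue 1169 [314.5 248.9] top [0.5959 0.1291 0.1125] 0.1149 lo [0.566 0.041 0.032] hi [0.625 0.144 0.117]
scene brown 17 [227.6 148.2] top [ 0.4013 -0.1879  0.1916] 0.1944 lo [ 0.396 -0.194  0.169] hi [ 0.403 -0.181  0.194]
scene brown 14 [238.1 153.9] top [ 0.3869 -0.1657  0.1728] 0.1764 lo [ 0.384 -0.17   0.161] hi [ 0.396 -0.164  0.178]
scene brown 27 [237.7 163. ] top [ 0.3913 -0.167   0.1522] 0.1544 lo [ 0.378 -0.175  0.131] hi [ 0.399 -0.165  0.155]
scene brown 13 [193.4 171.6] top [ 0.4597 -0.2598  0.1375] 0.1407 lo [ 0.451 -0.261  0.118] hi [ 0.465 -0.258  0.142]
scene brown 24 [193.7 180.5] top [ 0.4606 -0.2598  0.1149] 0.1186 lo [ 0.454 -0.264  0.097] hi [ 0.47  -0.258  0.12 ]
scene brown 567 [192.3 202.1] top [ 0.4689 -0.2648  0.059 ] 0.0615 lo [ 0.425 -0.312  0.03 ] hi [ 0.505 -0.226  0.063]
scene plate 3063 ((0.5925152897834778, 0.046601392328739166), (0.30758747458457947, 0.1537197232246399), 88.7262191772461)
```

The two views agree: the small red pin is at about (0.461,-0.267) with its top at 0.146, and the fixture's +y is at about 89°. The blue tab face is at y≈0.143, so it is about 43 mm open. I'll go above the fixture for a close look.

```bash
python3 -m crank '[[[0,2.53,-3.83,0.6,0,0,-5.4],[0,2.53,-3.83,0.6,0,0,-5.4],[0,2.53,-3.83,0.6,0,0,-5.4],[0,2.53,-3.83,0.6,0,0,-5.4],[0,2.53,-3.83,0.6,0,0,-5.4],[0,2.53,-3.83,0.6,0,0,-5.4],[0,2.53,-3.83,0.6,0,0,-5.4],[0,2.53,-3.83,0.6,0,0,-5.4],[0,2.53,-3.83,0.6,0,0,-5.4],[0,2.53,-3.83,0.6,0,0,-5.4],[0,2.53,-3.83,0.6,0,0,-5.4],[0,2.53,-3.83,0.6,0,0,-5.4],[0,0,0,0,0,0,0],[0,0,0,0,0,0,0]]]' 20
python3 - <<'E'
from h import *
print(np.array(eyes.camera_params("wrist")["hand_eye"]).round(3).tolist())
im,d,p,M=cam("wrist");o=manip.get_obs();print(o["position"],T(o)[:3,:3].round(3).tolist(),o["joint_pos"].round(2))
np.savez("w1",im=im,d=d,M=M,k=[p[c] for c in("fx","fy","cx","cy")])
cv2.imwrite("pics/w1.png",im[...,::-1])
E
```

```text
clock: 1.85
position: [0.5795, 0.1016, 0.3028]
ee_rot: [0.713, 0.701, -0.0, -0.0]
ft_force: [0.0, 0.8, -0.3]
grip_width: 0.003
grasp_force: 0.0
[[0.001, -0.962, -0.272, 0.068], [1.0, 0.0, 0.001, 0.0], [-0.001, -0.272, 0.962, -0.142], [0.0, 0.0, 0.0, 1.0]]
[0.57928911 0.10226884 0.30290174] [[0.016, 1.0, -0.001], [1.0, -0.016, 0.0], [0.0, -0.001, -1.0]] [-0.59  0.23  0.4   1.47 -0.09  1.47 -0.2 ]
```

View pics/w1.png

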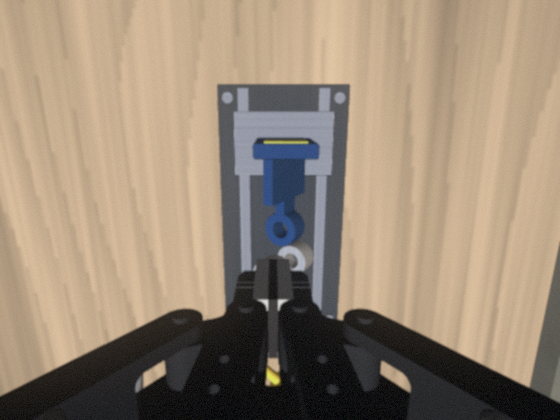

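The wrist view shows the yellow tab edge at (285,141), the blue ring at (285,227) and the grey top ring at (295,258), partly hidden by the fingers. I'll turn these into positions.

```bash
python3 - <<'E'
from h import *
z=np.load("w1.npz");im,d,M,k=z["im"],z["d"],z["M"],z["k"]
W=cloud(d,dict(fx=k[0],fy=k[1],cx=k[2],cy=k[3]),M)
hsv=cv2.cvtColor(im,cv2.COLOR_RGB2HSV);h,s,v=[hsv[...,i].astype(int) for i in range(3)]
m=(h>22)&(h<33)&(s>150)&(v>100);m[160:]=0
P=W[m];print("yel",m.sum(),np.nanmean(P,0).round(4),np.nanmin(P,0).round(3),np.nanmax(P,0).round(3))
b=(h>100)&(h<125)&(s>120);tb=b&(abs(W[...,2]-.115)<.004);P=W[tb]
print("tab top",np.nanmin(P,0).round(4),np.nanmax(P,0).round(4),cv2.minAreaRect(P[:,:2].astype(np.float32)))
# ring holes: rays to plane
def ray(u,v,zp):
    r=M[:3,:3]@np.array([(u-k[2])/k[0],(v-k[3])/k[1],1]);return M[:3,3]+r*(zp-M[2,3])/r[2]
nz=np.array([-.5,0,.866])
g=(s<60)&(v>140)&(W[...,2]>.085)&(np.arange(560)[None]>270)&(np.arange(560)[None]<330)
g[:235]=0;g[300:]=0
P=W[g];print("grey",len(P),np.nanmin(P,0).round(4),np.nanmax(P,0).round(4))
f=W[g][:,:];
# fork-plane fit: coordinate along bore axis
t=P@nz;print("t pct",np.percentile(t,[5,50,80,95]).round(4))
cv2.imwrite("pics/w1c.png",cv2.resize(im[195:285,230:340,::-1],None,fx=6,fy=6,interpolation=cv2.INTER_CUBIC))
E
```

```text
<stdin>:6: RuntimeWarning: Mean of empty slice
Traceback (most recent call last):
ValueError: zero-size array to reduction operation fmin which has no identity
```

```bash
python3 - <<'E'
from h import *
z=np.load("w1.npz");im,d,M,k=z["im"],z["d"],z["M"],z["k"]
W=cloud(d,dict(fx=k[0],fy=k[1],cx=k[2],cy=k[3]),M)
hsv=cv2.cvtColor(im,cv2.COLOR_RGB2HSV);h,s,v=[hsv[...,i].astype(int) for i in range(3)]
print(hsv[141,285],hsv[227,265],hsv[258,310],W[141,285],W[148,285])
b=(h>100)&(h<128)&(s>100);tb=b&(abs(W[...,2]-.115)<.004)&(W[...,1]>.1);P=W[tb]
if len(P):print("tab top",P.min(0).round(4),P.max(0).round(4))
g=(s<60)&(v>120)&(W[...,2]>.085)
g[:235]=0;g[300:]=0;g[:,:270]=0;g[:,330:]=0
P=W[g];nz=np.array([-.5,0,.866])
if len(P):print("grey",len(P),P.min(0).round(4),P.max(0).round(4),"t",np.percentile(P@nz,[5,50,80,95]).round(4))
# bench-side plate outline
m=(abs(W[...,2]-.012)<.005)&(s<90)&(v<100);m[300:]=0;m[:,:205]=0;m[:,360:]=0
print("plate",cv2.minAreaRect(W[m][:,:2].astype(np.float32)),m.sum())
cv2.imwrite("pics/w1c.png",cv2.resize(im[195:285,230:340,::-1],None,fx=6,fy=6,interpolation=cv2.INTER_CUBIC))
E
```

```text
[ 29 122 151] [110 102 113] [  8  15 136] [0.59180485 0.14302851 0.10432756] [0.5914242  0.13770582 0.11489652]
tab top [0.5628 0.1001 0.111 ] [0.621  0.1416 0.1164]
grey 15 [0.5817 0.015  0.0918] [0.597  0.1121 0.3406] t [-0.2161  0.0018  0.0027  0.0032]
plate ((0.5907547473907471, 0.06413431465625763), (0.2673635482788086, 0.1471022218465805), 88.91972351074219) 10074
```

View pics/w1c.png

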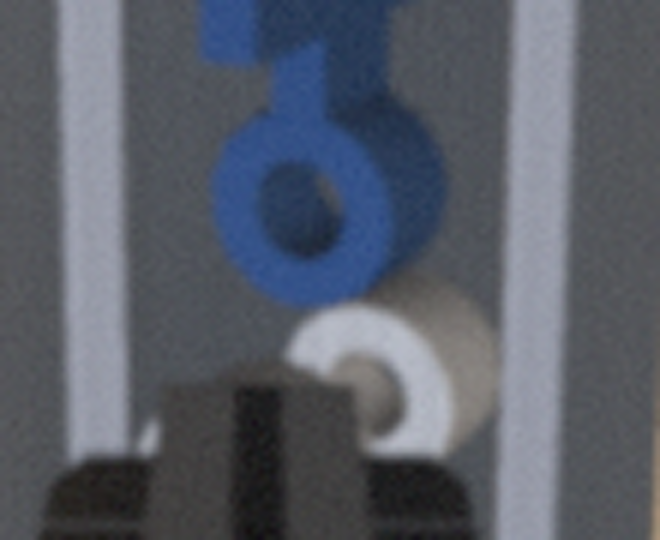

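The crop shows the blue knuckle's upper mouth at full-image pixel (280.3,229.7). The white ring is the lower grey knuckle, centred at about (291.5,260), and the top knuckle is hidden behind the finger. I'll compute the fork estimate from those two while moving in front of the tab.

```bash
python3 - <<'E'
from h import *
z=np.load("w1.npz");M,k=z["M"],z["k"]
def ray(u,v,zp):
    r=M[:3,:3]@np.array([(u-k[2])/k[0],(v-k[3])/k[1],1]);return M[:3,3]+r*(zp-M[2,3])/r[2]
b=ray(280.3,229.7,.113-.026*.866);l=ray(291.4,260,.113-.052*.866)
print("blue",b.round(4),"fork x",b[0]-.013,"lower",l.round(4),"fork",l-[.026,0,0])
E
python3 -m crank '[[[0,0.5,2.2,-1,0,0,0],[0,0.5,2.2,-1,0,0,0],[0,0.3,2.2,-1,0,0,0],[0,0,0,-5,0,0,0],[0,0,0,-5,0,0,0],[0,0,0,-5,0,0,0],[0,0,0,-4.7,0,0,0],[0,0,0,0,0,0,0],[0,0,0,0,0,0,0]]]'
```

```text
blue [0.5868 0.0531 0.0905] fork x 0.5738050942051619 lower [0.5991 0.0101 0.068 ] fork [0.57312439 0.0100755  0.067968  ]
clock: 3.02
position: [0.5937, 0.168, 0.0779]
ee_rot: [0.713, 0.701, 0.001, 0.0]
ft_force: [0.9, 0.8, 0.7]
grip_width: 0.0
grasp_force: 0.0
```

```bash
python3 -m crank '[[[0,0,-0.9,0,0,0,0],[0,0,-0.9,0,0,0,0],[0,0,-0.9,0,0,0,0],[0,0,-0.8,0,0,0,0],[0,0,-0.7,0,0,0,0],[0,0,-0.7,0,0,0,0],[0,0,-0.5,0,0,0,0],[0,0,-0.1,0,0,0,0],[0,0,0,0,0,0,0]]]'; python3 -m crank '[[[0,0,-0.1,0,0,0,0],[0,0,-0.1,0,0,0,0],[0,0,0,0,0,0,0]]]'; python3 -m crank '[[[0,0,-0.1,0,0,0,0],[0,0,-0.1,0,0,0,0],[0,0,0,0,0,0,0]]]'
```

```text
clock: 4.15
position: [0.5927, 0.1115, 0.0763]
ee_rot: [0.714, 0.701, -0.0, 0.0]
ft_force: [-1.6, -0.1, 3.7]
grip_width: -0.004
grasp_force: 0.3
clock: 4.53
position: [0.5927, 0.1103, 0.0762]
ee_rot: [0.713, 0.701, -0.0, -0.0]
ft_force: [-1.3, 2.6, 2.9]
grip_width: -0.002
grasp_force: 1.5
clock: 4.9
position: [0.5927, 0.1103, 0.0763]
ee_rot: [0.713, 0.701, 0.001, -0.001]
ft_force: [-0.9, 8.6, 2.4]
grip_width: 0.003
grasp_force: 4.1
```

```bash
python3 -m crank '[[[0,0,-0.15,0,0,0,0],[0,0,-0.15,0,0,0,0],[0,0,0,0,0,0,0],[0,0,0,0,0,0,0]]]'; python3 -m crank '[[[0,0,0.8,0,0,0,0],[0,0,0.8,0,0,0,0],[0,0,0.5,4,0,0,0],[0,0,0,5,0,0,0],[0,0,0,5,0,0,0],[0,0,-1,6,0,0,0],[4.5,-1.5,-5.5,0,0,0,0],[4.5,-1.5,-5.5,0,0,0,0],[4.5,-1.5,-5.5,0,0,0,0],[4.5,-1.5,-5.5,0,0,0,0],[4.5,-1.5,-5.5,0,0,0,0],[4.5,-1.5,-5.5,0,0,0,0],[4.5,-1.3,-5,0,0,0,0],[4.5,0,0,0,0,0,0],[4.5,0,0,0,0,0,0]]]'
python3 - <<'E'
from h import *
im,d,p,M=cam("wrist");o=manip.get_obs();print(o["position"],o["joint_pos"].round(2))
np.savez("w2",im=im,d=d,M=M,k=[p[c] for c in("fx","fy","cx","cy")])
cv2.imwrite("pics/w2.png",im[...,::-1])
W=cloud(d,p,M)
hsv=cv2.cvtColor(im,cv2.COLOR_RGB2HSV);h,s,v=[hsv[...,i].astype(int) for i in range(3)]
red=((h<7)|(h>172))&(s>120)&(v>60)&(W[...,2]>.05)
nn,l,st,c=cv2.connectedComponentsWithStats(red.astype(np.uint8))
for i in range(1,nn):
    if st[i,4]>40:
        P=W[l==i];zt=np.percentile(P[:,2],95);t=P[abs(P[:,2]-zt)<.003];print(st[i],c[i],zt,cv2.minAreaRect(t[:,:2].astype(np.float32)))
E
```

```text
clock: 5.4
position: [0.5927, 0.1103, 0.0764]
ee_rot: [0.712, 0.702, 0.002, -0.002]
ft_force: [0.9, 16.5, 0.1]
grip_width: -0.001
grasp_force: 8.0
clock: 7.28
position: [0.4898, -0.2638, 0.276]
ee_rot: [0.714, 0.701, -0.0, -0.0]
ft_force: [0.6, 1.2, -0.0]
grip_width: 0.522
grasp_force: 0.0
[ 0.49014785 -0.26301741  0.27602438] [-0.16  0.17  0.65  1.61 -0.1   1.4   0.49]
[ 216  185   35   40 1038] [234.03564547 205.63872832] 0.14642673442292473 ((0.45866578817367554, -0.2679857611656189), (0.024383680894970894, 0.02490946836769581), 87.71311950683594)
```

View pics/w2.png

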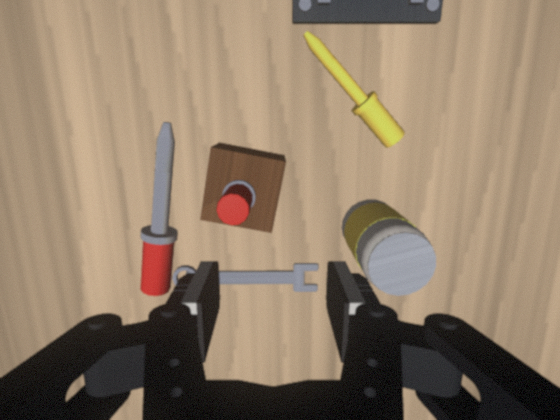

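The slide met its firm stop (16.5 N with no further motion at y=0.1103). In this view the small pin's red handle is at (234,206) in the stand, which puts its top at (0.459,-0.268,0.146), a match for the given height. The large red and yellow look-alikes stand clear. Descending to grasp it.

```bash
python3 -m crank '[[[4.5,-1.5,-0.25,0,0,0,0],[4.5,-1.5,-0.25,-1,0,0,0],[4.5,0,0,-4,0,0,0],[4.5,0,0,-4,0,0,0],[4.5,0,0,-4,0,0,0],[4.5,0,0,-3,0,0,0],[4.5,0,0,-1.5,0,0,0],[4.5,0,0,0,0,0,0],[2,0,0,0,0,0,0],[2,0,0,0,0,0,0],[2,0,0,0,0,0,0],[2,0,0,0,0,0,0],[2,0,0,0,0,0,0]]]' 60
```

```text
clock: 8.95
position: [0.4604, -0.2694, 0.1027]
ee_rot: [0.713, 0.701, 0.0, 0.001]
ft_force: [-2.5, 0.8, 7.3]
grip_width: 0.287
grasp_force: 58.5
```

```bash
python3 -m crank '[[[2,0,0,2,0,0,0],[2,0,0,4,0,0,0],[2,0,0,5,0,0,0],[2,0,0,5,0,0,0],[2,0,0,4,0,0,0],[2,0.5,4,0,0,0,0],[2,0.5,4,0,0,-5,0],[2,0.6,4,0,-0.1,-5,0],[2,0.6,4,0,-0.1,-5,0],[2,0.6,4,0,-0.1,-5,0],[2,0.6,4,0,-0.1,-5,0],[2,0.6,4,-1.5,-0.1,-5,0],[2,0.6,0.05,-2,0,0,0],[2,0,0,0,0,0,0],[2,0,0,0,0,0,0]]]' 60
python3 - <<'E'
from h import *
im,d,p,M=cam("wrist");o=manip.get_obs();print(o["position"],T(o)[:3,:3].round(3).tolist(),o["joint_pos"].round(2),o["grip_width"])
np.savez("w3",im=im,d=d,M=M,k=[p[c] for c in("fx","fy","cx","cy")],T=T(o))
cv2.imwrite("pics/w3.png",im[...,::-1])
E
```

```text
clock: 10.82
position: [0.5061, 0.011, 0.2674]
ee_rot: [0.689, 0.676, 0.182, 0.185]
ft_force: [0.6, 0.0, -1.9]
grip_width: 0.286
grasp_force: 59.3
[0.50621061 0.01110077 0.26756935] [[0.018, 0.865, 0.501], [1.0, -0.017, -0.008], [0.001, 0.501, -0.865]] [-0.38 -0.35  0.16  2.15  0.23  0.83 -0.35] 0.2908160513741044
```

View pics/w3.png

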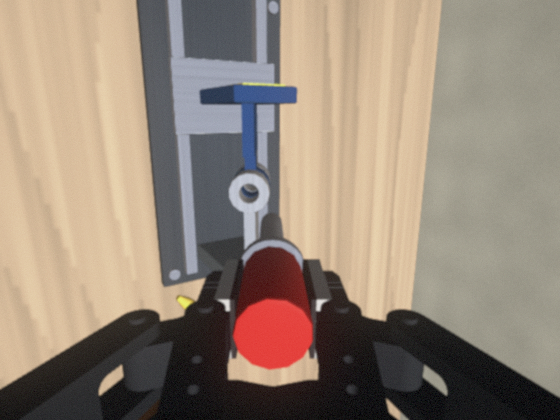

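The wrist view shows the grey top ring at (249,191) directly behind the blue tab line, and the pin held straight between the fingers with its tip at about (271,220). I'll measure the mouth and the pin axis in this one view.

```bash
python3 - <<'E'
from h import *
z=np.load("w3.npz");im,d,M,k,TT=z["im"],z["d"],z["M"],z["k"],z["T"]
W=cloud(d,dict(fx=k[0],fy=k[1],cx=k[2],cy=k[3]),M)
def ray(u,v,zp):
    r=M[:3,:3]@np.array([(u-k[2])/k[0],(v-k[3])/k[1],1]);return M[:3,3]+r*(zp-M[2,3])/r[2]
def proj(P):
    c=M[:3,:3].T@(P-M[:3,3]);return (k[0]*c[0]/c[2]+k[2],k[1]*c[1]/c[2]+k[3])
g=cv2.cvtColor(im,cv2.COLOR_RGB2GRAY)
m=((g>125)).astype(np.uint8);m[:160]=0;m[214:]=0;m[:,:222]=0;m[:,276:]=0
nn,l,st,c=cv2.connectedComponentsWithStats(m);i=l[200,233] or 1+np.argmax(st[1:,4])
mm=(l==i).astype(np.uint8);print(st[i])
cs,hi=cv2.findContours(mm,cv2.RETR_CCOMP,cv2.CHAIN_APPROX_NONE)
for q,hh in zip(cs,hi[0]):
    if len(q)>15:
        e=cv2.fitEllipse(q);print("hole" if hh[3]>=0 else "outer",e,ray(*e[0],.113).round(4))
P=W[l==i];print("ring pts",len(P),np.median(P,0).round(4))
for s in(0,.0407,.1027):
    P=TT[:3,3]+TT[:3,2]*s;print(s,P.round(4),np.round(proj(P),1))
cv2.imwrite("pics/w3c.png",cv2.resize(im[155:285,200:330,::-1],None,fx=4.5,fy=4.5,interpolation=cv2.INTER_CUBIC))
E
```

```text
[ 228  173   42   41 1153]
outer ((249.570068359375, 193.59365844726562), (39.657928466796875, 43.83845520019531), 136.9876708984375) [0.5725 0.0094 0.113 ]
hole ((249.2034912109375, 193.42604064941406), (18.74405288696289, 19.1086483001709), 43.921451568603516) [0.5722 0.0096 0.113 ]
ring pts 1153 [nan nan nan]
0 [0.5062 0.0111 0.2676] [273.  277.4]
0.0407 [0.5266 0.0108 0.2323] [272.9 243.9]
0.1027 [0.5577 0.0103 0.1787] [272.8 212.7]
```

View pics/w3c.png

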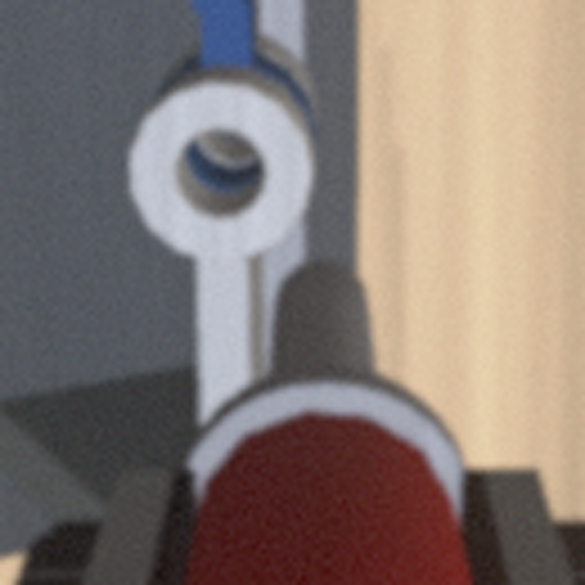

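The mouth is at (0.5724,0.0098,0.113), which agrees with the earlier estimate within 1 mm. The pin axis is within about 1 mm of the tool axis. I'll move in line and insert gently.

```bash
python3 -m crank '[[[2,0.27,0,-2.4,0,0,0],[2,0.27,0,-2.4,0,0,0],[2,0,0,0,0,0,0],[2,0,0,0,0,0,0]]]' 60;  python3 -m crank '[[[2,0.5,-0.01,-0.87,0,0,0],[2,0.5,-0.01,-0.87,0,0,0],[2,0.25,0,-0.43,0,0,0],[2,0.25,0,-0.43,0,0,0],[2,0,0,0,0,0,0]]]'; python3 -m crank '[[[2,0.25,0,-0.43,0,0,0],[2,0.25,0,-0.43,0,0,0],[2,0,0,0,0,0,0]]]'
```

```text
clock: 11.38
position: [0.5119, 0.0115, 0.22]
ee_rot: [0.689, 0.677, 0.182, 0.185]
ft_force: [-0.6, 0.3, -2.5]
grip_width: 0.285
grasp_force: 59.3
clock: 12.0
position: [0.5261, 0.0113, 0.1919]
ee_rot: [0.689, 0.677, 0.181, 0.184]
ft_force: [-0.3, -0.0, -2.3]
grip_width: 0.288
grasp_force: 59.4
clock: 12.38
position: [0.5312, 0.0114, 0.1833]
ee_rot: [0.689, 0.677, 0.181, 0.184]
ft_force: [-0.9, 0.6, -3.1]
grip_width: 0.287
grasp_force: 59.4
```

```bash
python3 -m crank '[[[2,0.25,0,-0.43,0,0,0],[2,0.25,0,-0.43,0,0,0],[2,0.25,0,-0.43,0,0,0],[2,0.25,0,-0.43,0,0,0],[2,0,0,0,0,0,0]]]'; python3 -m crank '[[[2,0.25,0,-0.43,0,0,0],[2,0.25,0,-0.43,0,0,0],[2,0.25,0,-0.43,0,0,0],[2,0.25,0,-0.43,0,0,0],[2,0,0,0,0,0,0]]]'
```

```text
clock: 13.0
position: [0.5412, 0.0113, 0.1661]
ee_rot: [0.689, 0.677, 0.181, 0.184]
ft_force: [-0.1, -1.0, -1.4]
grip_width: 0.293
grasp_force: 59.4
clock: 13.62
position: [0.5512, 0.0114, 0.1488]
ee_rot: [0.689, 0.677, 0.181, 0.184]
ft_force: [-0.8, 0.4, -2.3]
grip_width: 0.29
grasp_force: 59.4
```

```bash
python3 -m crank '[[[2,0.25,0,-0.43,0,0,0],[2,0.25,0,-0.43,0,0,0],[2,0.25,0,-0.43,0,0,0],[2,0.25,0,-0.43,0,0,0],[2,0.25,0,-0.43,0,0,0],[2,0,0,0,0,0,0]]]'; python3 -m crank '[[[2,0.1,0,-0.17,0,0,0],[2,0.1,0,-0.17,0,0,0],[2,0,0,0,0,0,0]]]'
```

```text
clock: 14.38
position: [0.5636, 0.0113, 0.1273]
ee_rot: [0.689, 0.677, 0.181, 0.184]
ft_force: [-0.8, -0.6, -2.8]
grip_width: 0.292
grasp_force: 59.4
clock: 14.75
position: [0.5657, 0.0113, 0.1249]
ee_rot: [0.689, 0.677, 0.182, 0.184]
ft_force: [-6.9, -0.7, 5.5]
grip_width: 0.293
grasp_force: 61.0
```

```bash
python3 -m crank '[[[2,0.1,0,-0.17,0,0,0],[2,0.1,0,-0.17,0,0,0],[2,0,0,0,0,0,0]]]'; python3 -m crank '[[[3,0,0,0,0,0,0],[4.5,0,0,0,0,0,0],[4.5,0,0,0,0,0,0],[4.5,0,0,0,0,0,0],[4.5,0,0,0,0,0,0]]]'
```

```text
clock: 15.12
position: [0.5675, 0.011, 0.1234]
ee_rot: [0.689, 0.676, 0.182, 0.185]
ft_force: [-40.1, -2.3, 43.6]
grip_width: 0.288
grasp_force: 66.3
clock: 15.75
position: [0.5677, 0.0114, 0.1209]
ee_rot: [0.689, 0.677, 0.182, 0.184]
ft_force: [0.8, -0.1, 0.1]
grip_width: 0.529
grasp_force: 0.0
```

Firm seating force, then released. Backing out along the axis and checking.

```bash
python3 -m crank '[[[4.5,-0.5,0,0.87,0,0,0],[4.5,-1,0,1.73,0,0,0],[4.5,-1.5,0,2.6,0,0,0],[4.5,-1.5,0,2.6,0,0,0],[4.5,-1.5,0,2.6,0,0,0],[4.5,-3,-1,2,0,0,0],[4.5,0,0,0,0,0,0],[4.5,0,0,0,0,0,0]]]'
python3 - <<'E'
from h import *
ims=[cam(n)[0] for n in("wrist","scene")]
a=cv2.resize(ims[0][60:340,150:450],(480,448));b=cv2.resize(ims[1][200:310,200:370],None,fx=4,fy=4)[:448,:]
h=min(a.shape[0],b.shape[0]);b=cv2.resize(ims[1][205:300,210:290],(320,380),interpolation=cv2.INTER_CUBIC)
o=np.zeros((448,800,3),np.uint8);o[:,:480]=a;o[:380,480:]=b;cv2.imwrite("pics/chk.png",o[...,::-1])
im,d,p,M=cam("wrist");W=cloud(d,p,M);s=cv2.cvtColor(im,cv2.COLOR_RGB2HSV).astype(int)
r=((s[...,0]<7)|(s[...,0]>172))&(s[...,1]>120)&(s[...,2]>60)&(abs(W[...,1])<.06)&(W[...,2]>.05)
P=W[r];n=np.array([-.5,.008,.866]);t=(P-[.5724,.0098,.113])@n;print(r.sum(),"axial",np.percentile(t,[2,50,98]).round(4),P[t>np.percentile(t,98)-.003].mean(0).round(4))
E
```

```text
clock: 16.75
position: [0.4778, 0.0015, 0.2452]
ee_rot: [0.689, 0.677, 0.182, 0.185]
ft_force: [0.2, -0.8, -0.8]
grip_width: 0.527
grasp_force: 0.0
1219 axial [0.0234 0.0558 0.0573] [0.5421 0.0114 0.1601]
```

View pics/chk.png

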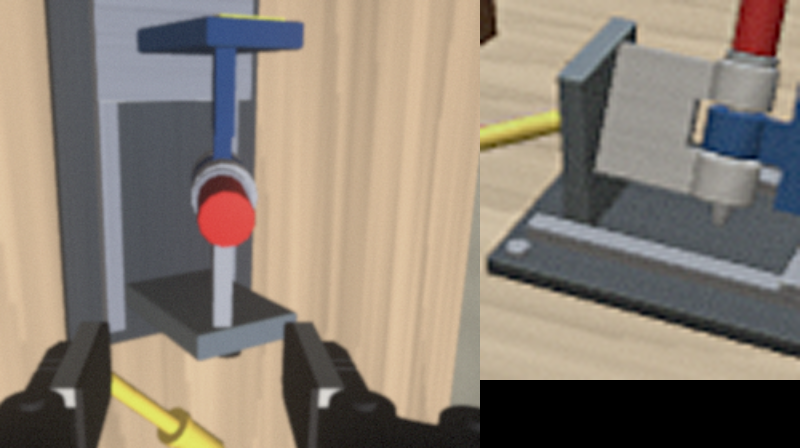

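The combined view shows the pin through all three knuckles, with its tip out below the lower one and the collar on the top knuckle. The handle end measures 56 to 57 mm along the axis against 56 expected, and the gripper is clear. Handing in.

```bash
python3 -c "
from workcell import job
print(job.hand_in())"
```

```text
the job is handed in; nothing more can be done
None
```

The hinge is joined: the blue half is fully in, the red-handled pin is through all three knuckles with its collar on the top one, the gripper has let go and is clear, and the job was handed in at about 17 s; I did not check the bystanders afterwards.

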